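# Find the concealed catch of the jewellery chest

## Robot

A 7-joint arm with a two-finger parallel gripper is mounted at the origin on the work surface. World frame = base frame: x ahead of the robot, y to its left, z up, the work surface at z = 0. Lengths are in m, angles in rad, forces in N, time in s.
With the tool pointing down it reaches from about 0.35 to 0.9 m from the base axis. Payload 8.1 kg.
Tool frame: the origin (TCP) lies midway between the tips of the shut fingers; the grasp point (between the pads) lies 19 mm behind it; z points along the fingers, y is the line along which they close (so a half turn about z gives the same grasp; the last joint's range is limited). The gripper opens to 92 mm and grips with 3 to 60 N. Pads are 19 mm wide; open, the fingers measure 130 mm over their backs; the gripper's body (75 mm by 190 mm) begins 47 mm behind the grasp point.
Start: joints at [1.107, 0.434, 0.025, 1.573, -0.012, 1.134, -0.075], TCP at [0.221, -0.585, 0.227] pointing down, gripper open.
Joint ranges: [-2.62, 2.62], [-0.44, 2.09], [-1.27, 1.32], [0.08, 2.57], [-1.32, 4.46], [0.12, 2], [-2.74, 2.74]. Speed limits (rad/s): [2.22, 2.22, 3.01, 3.01, 3.14, 3.14, 3.14].

## Interface

Orientations are given as a rotation vector (axis times angle).
In Python, from cell import arm gives the robot as it stands.
- The arm moves only by the tool move_arm, never from a script. Its argument "motion" is a list of rows, each an object of numbers: "tx", "ty", "tz": the shift along the tool's x, y, z normalised to -1 to 1, where 1 is 1000 mm; "twist": the turn about the tool's z normalised to -1 to 1, where 1 is pi/2 rad. In form: [{"tx": .., "ty": .., "tz": .., "twist": ..}, ...]. A call has 1 to 12 rows; each row shifts and turns the commanded pose from where the row before left it, along the tool's axes as they then stand; what a row does not reach is not made up. A row lasts 1/10 s, in which the tool goes at most 50 mm and 8.59 degrees, less where a joint would pass 70% of its speed; a pose out of reach is approached as far as the arm can. A call with a number of a shift or a turn outside -1 to 1 is refused whole. A call with a gripper value outside its range is refused whole. "gripper" is the gripper's target within -1 to 1 (shut at 1, half-way at 0, fully open at -1), set as the call begins (left out, the last holds). The fingers move at their own pace and stop on an object; "squeeze" is the grip in N (left out, the last holds). Time passes only in rows, so rows that do not move let the fingers close. It gives the time, the measured TCP pose, the force, the opening and the grip force at its end, in the units of the state.
- arm.observe(): the state, without advancing time (a new reading comes with each control period).
- arm.get_image(name): name is "side" or "top" or "wrist"; returns the picture (384x512x3 uint8, red, green, blue); there is no depth.
- arm.calibration(name): a dict with "K" (3x3 intrinsics, pixels), "T" (4x4, takes a point from camera to world coordinates). Camera axes: x right, y down, z forward; pixel columns grow to the right and rows downward; lengths in m; the calibration is good to about 2 mm. A picture is of the moment at which its call begins: read the wrist's pose just before it. calibration takes no time and is no camera call; for the wrist camera it gives the pose at the moment of the call.
- arm.sign_off(): hands the job in; it is judged then, once.
Trained networks look in the newest picture that a camera, given by its name, has taken for a name from the list of things; names that differ only in an ending like _2 or _b are one class to them, and where a whole thing is asked for, a point or a joint stands for the part that bears it (a point fixed in the world has none). Each returns a list of dicts, best first, with "conf" (0 to 1); they miss things now and then, are a little off and sometimes report something else, mostly with a low value. They report only what shows in the picture. A call takes as long as a camera call.
- arm.look_for(camera, query): "point" ([column, row] as shares, 0 to 1, of the picture: columns of its width, rows of its height, amid what is visible of it).
- arm.regions_of(camera, query): "region" (384x512 bool, what is visible of it) and "point" ([column, row] as shares, 0 to 1, of the picture: columns of its width, rows of its height, amid what is visible of it).
- arm.place_of(camera, query): "point" ([column, row] as shares, 0 to 1, of the picture: columns of its width, rows of its height: a listed point, or the origin of a listed thing).
The state is a dict: "clock": time; "joints": joint angles; "dq": joint speeds; "joint_efforts": joint torques, N m; "position": TCP position; "ee_rot": TCP orientation; "force": force on the tool from outside, world axes, zero at the start; "ft_torque": the same for the moment, N m; "width": opening from 0.0 (shut) to 1.0 (fully open); "gripper_force": force on a finger pad.
Only numpy, scipy, OpenCV 4.12 (cv2) and the standard library are available. Lean on these libraries where they do the work, as an engineer would, in place of code of your own. Each camera call takes 0.05 s, during which the arm holds its last target. There are 200 camera calls.

## Task

One of the six look-alike brass tiles in the flat top of the walnut jewellery chest is a concealed catch: feel across the tiles with your fingertips, pressing each one gently, until you find the one that gives. Press that tile fully home so that the hidden drawer comes all the way out of the chest's end, then move clear and leave it so. Only touch and press the tiles: do not push hard, do not touch the drawer, and leave the things standing around the chest where they are.

Things in the scene. Friction and masses are not known exactly. Their poses are not given: they have to be found in the camera images.
- chest: Walnut jewellery chest with brass trim, 160 (x) x 220 (y) x 80 mm high, immovable; its place and heading vary. Origin: centre of its underside, on the counter; z up. Six square wells, 45 mm wide, are sunk in its flat top at x = -32 and +32 mm, y = -62, 0 and +62 mm (own axes). In each lies a brass tile 43 mm square with a copper centre, its face 2 mm below the chest's top.
- panel_mid (a point): Centre of the chest's flat top, between the tiles, 80 mm above the chest's origin, axes as the chest's. Five tiles are solid and do not give; the sixth, in any of the six wells, is the catch and looks no different. To press it home the fingertip must fit inside the well, clear of its edges: shut fingers, or one finger.
- catch (a joint): How far the catch tile has been pressed straight down into its well: 0 as at the start (face 2 mm below the chest's top), 0.006 m fully home (face 8 mm below the top) against a firm stop. It gives steadily under about 3 N and stays where it is left; it does not spring back. Pressing it drives the drawer out.
- drawer (a joint): How far the hidden drawer stands out of the chest's right-hand end (its own -y side): 0 shut and flush, 0.030 m fully out. Geared to the catch: it comes out 5 mm for each 1 mm the catch is pressed and stays out.
- drawer_front (a point): Centre of the outer face of the hidden drawer's front, a paler piece of wood 110 x 25 mm that lies flush in the chest's -y end face, 37 mm above the counter, and moves with the drawer; behind it is a shallow red-lined tray. Not to be touched.
- dog: White porcelain dog, about 100 mm long and 85 mm high, loose, beyond the chest (its +x side). Origin: centre of its underside. Leave alone.
- magnifier: Chrome magnifier with a tilted lens on a stubby round stand, 72 mm across, 110 mm high, loose, beyond the chest (+x side). Origin: centre of its underside. Leave alone.
- bell: Copper hand bell with a wooden handle, 68 mm across, 118 mm high, loose, to the left (+y side) of the chest. Origin: centre of its underside. Leave alone.
- snuff_box: Pewter snuff box, 52 x 72 x 25 mm, loose, on the robot's side (-x) of the chest. Origin: centre of its underside. Leave alone.
- candlestick: Brass candlestick, 84 mm across its foot, 132 mm high, loose, far to the right. Origin: centre of its underside. Leave alone.
- vise: Cast-iron bench vise gripping a brass candlestick base, about 220 x 100 x 142 mm high, fixed, far to the left. Origin: centre of its underside. Not needed.

How it is judged:
At the end, for the whole second after the job is handed in: The catch tile is pressed at least 5 of its 6 mm, the drawer stands at least 25 of its 30 mm out and is at rest, and the dog, magnifier, bell, snuff box and candlestick are within 20 mm of where they began (value of joint catch above 0.005 m and value of joint drawer above 0.025 m and velocity of joint drawer below 0.01 m/s and distance of each of dog, magnifier, bell, snuff_box, candlestick from where it was at the start of the episode below 0.02 m); the robot touches nothing.
It fails at once if something standing around the chest was lifted, carried or pushed away (20 mm) (distance of any of dog, magnifier, bell, snuff_box, candlestick from where it was at the start of the episode above 0.02 m).
It fails at once if the fingers pushed hard (over 50 N) (contact force between the fingers and anything else above 50 N).
It fails at once if the drawer was touched (contact force between any of the fingers, the arm and drawer above 1 N).
It also fails if it takes over 51 s, if anything falls off the work surface, if the arm or the gripper's body presses on something with over 40 N, if the wrist force passes 120 N, or if a joint passes its speed limit or range.

## Working session

There is one attempt and no reset: what is moved stays moved. The work goes in short steps, Python scripts to look and compute and a tool call to move; the robot and the scene stay as the last step left them, time stands still between calls to the robot, and variables do not carry over. Pictures are saved under pics/ and viewed, at most 10 in all, crops included, and the job is handed in when it is done.

Besides the shell and the picture viewer there is one more tool, called after "Call:" as name([rows], argument=value, ...), one row to a line, values as JSON. move_arm: Moves the arm, as the interface text tells. Scaled input: -1 to 1 covers 1000 mm each way for a shift and pi/2 rad each way for a turn. Its arguments: {"type":"object","properties":{"motion":{"type":"array","items":{"type":"object","properties":{"tx":{"type":"number"},"ty":{"type":"number"},"tz":{"type":"number"},"twist":{"type":"number"}}}},"gripper":{"type":"number"},"squeeze":{"type":"number"}},"required":["motion"]}

```bash
mkdir -p pics; cat > h.py <<'E'
import numpy as np, cv2
from cell import arm
from scipy.spatial.transform import Rotation as R
def ray(cam,pt,z):
    c=arm.calibration(cam);K=np.array(c["K"]);T=np.array(c["T"])
    d=T[:3,:3]@np.linalg.solve(K,[pt[0]*512,pt[1]*384,1]);o=T[:3,3]
    return o+d*(z-o[2])/d[2]
def proj(cam,p):
    c=arm.calibration(cam);K=np.array(c["K"]);T=np.array(c["T"])
    q=K@(T[:3,:3].T@(np.array(p)-T[:3,3]));return q[:2]/q[2]
E
python3 - <<'E'
from h import *
s=arm.observe();print(s)
ims=[arm.get_image(n) for n in("top","side")]
cv2.imwrite("pics/a.png",cv2.cvtColor(cv2.resize(ims[0],(800,600)),cv2.COLOR_RGB2BGR))
cv2.imwrite("pics/b.png",cv2.cvtColor(cv2.resize(ims[1],(800,600)),cv2.COLOR_RGB2BGR))
for q,z in(("panel_mid",.08),("chest",0),("drawer_front",.037),("dog",0),("magnifier",0),("bell",0),("snuff_box",0),("candlestick",0)):
    for c in("top","side"):
        for r in arm.place_of(c,q)[:1]: print(q,c,round(r["conf"],2),np.round(r["point"],3),np.round(ray(c,r["point"],z),3))
E
```

```text
{'clock': 0.0, 'joints': array([ 1.10738121,  0.43519399,  0.02496384,  1.57408536, -0.01158454,
        1.13399593, -0.07511469]), 'dq': array([-0.00106073, -0.00055927,  0.00142034, -0.00024575, -0.00021322,
       -0.00161992,  0.00226171]), 'joint_efforts': array([ 1.35015085e-03, -6.67848444e+01,  9.86019373e-01, -3.14460611e+01,
       -6.02153759e-02,  4.29749815e-02,  1.45324602e-04]), 'position': array([ 0.22041714, -0.58430408,  0.22596742]), 'ee_rot': array([-3.08917117e+00, -5.63324858e-01,  6.62074500e-04]), 'force': array([ 0.19505605, -0.14341734,  0.13611134]), 'ft_torque': array([-0.01206619, -0.06524722, -0.00761441]), 'gripper_force': 0.0, 'width': 0.999295068855431}
panel_mid top 0.91 [0.519 0.559] [ 0.496 -0.022  0.08 ]
panel_mid side 0.57 [0.551 0.483] [ 0.502 -0.02   0.08 ]
chest top 0.82 [0.523 0.554] [ 0.507 -0.031  0.   ]
chest side 0.82 [0.548 0.521] [ 0.507 -0.021  0.   ]
dog top 0.72 [0.578 0.471] [ 0.613 -0.121  0.   ]
dog side 0.49 [0.456 0.515] [0.67  0.012 0.   ]
magnifier top 0.58 [0.578 0.465] [ 0.621 -0.121  0.   ]
magnifier side 0.7 [0.504 0.452] [ 0.617 -0.127  0.   ]
bell top 0.69 [0.501 0.67 ] [0.365 0.002 0.   ]
bell side 0.84 [0.487 0.596] [0.579 0.13  0.   ]
snuff_box top 0.72 [0.504 0.672] [ 0.362 -0.003  0.   ]
snuff_box side 0.76 [0.623 0.549] [ 0.364 -0.008  0.   ]
candlestick top 0.71 [0.758 0.623] [ 0.43  -0.419  0.   ]
candlestick side 0.57 [0.633 0.341] [ 0.419 -0.426  0.   ]
```

View pics/a.png

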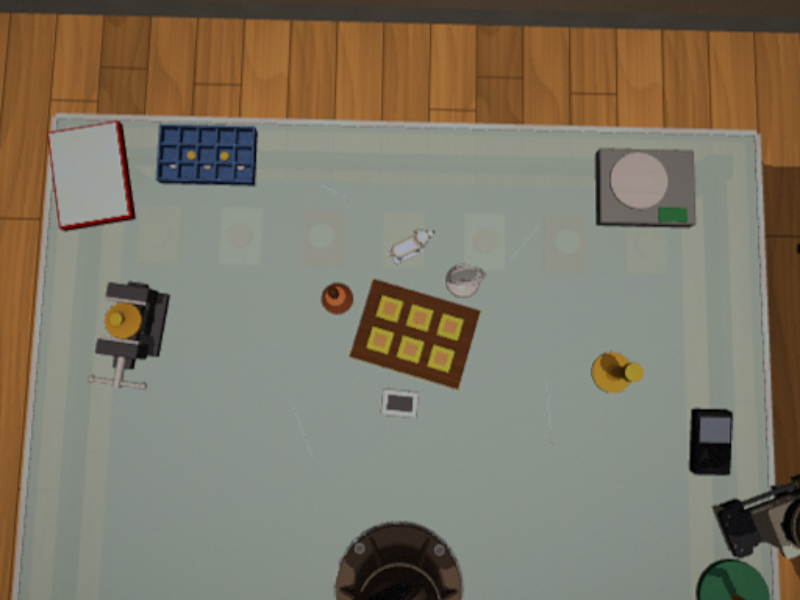

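View pics/b.png

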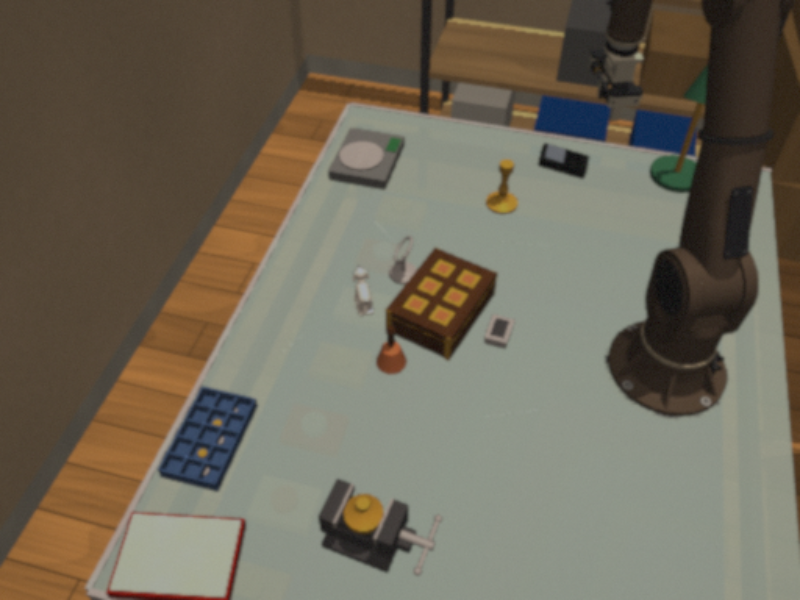

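```bash
cat > fit.py <<'E'
from h import *
from scipy.optimize import least_squares
def tiles(cam,guess,th0):
    im=arm.get_image(cam);hsv=cv2.cvtColor(im,cv2.COLOR_RGB2HSV)
    return im,hsv
loc=np.array([[x,y] for x in(-.032,.032) for y in(-.062,0,.062)])
E
python3 - <<'E'
from fit import *
res={}
for cam in("top","side"):
    im=arm.get_image(cam);hsv=cv2.cvtColor(im,cv2.COLOR_RGB2HSV)
    m=cv2.inRange(hsv,(18,110,120),(35,255,255))
    m=cv2.morphologyEx(m,cv2.MORPH_CLOSE,np.ones((3,3)))
    cs,_=cv2.findContours(m,cv2.RETR_EXTERNAL,cv2.CHAIN_APPROX_NONE)
    P=[]
    for c in cs:
        r=cv2.minAreaRect(c);u=r[0]
        p=ray(cam,[(u[0]+.5)/512,(u[1]+.5)/384],.078)
        if np.hypot(p[0]-.5,p[1]+.021)<.1 and r[1][0]*r[1][1]>60: P.append(p[:2]); print(cam,np.round(u,1),np.round(r[1],1),np.round(p,4))
    P=np.array(P)
    def f(v):
        Q=loc@np.array([[np.cos(v[2]),np.sin(v[2])],[-np.sin(v[2]),np.cos(v[2])]])+v[:2]
        return np.concatenate([p-Q[np.argmin(np.linalg.norm(Q-p,axis=1))] for p in P])
    s=least_squares(f,[.5,-.021,-.27]);print(cam,s.x,np.degrees(s.x[2]),np.abs(s.fun).max())
o=arm.observe();M=R.from_rotvec(o["ee_rot"]).as_matrix();print(M.round(3))
E
```

```text
top [281.6 229.2] [14.3 14.6] [ 0.4518 -0.0723  0.078 ]
top [262.2 223.3] [14.5 14.6] [ 0.4685 -0.0129  0.078 ]
top [242.8 217.4] [14.3 14.6] [0.4849 0.0463 0.078 ]
top [287.6 208.9] [14.2 13.9] [ 0.514  -0.0896  0.078 ]
top [268.1 203. ] [14.4 14.1] [ 0.5307 -0.0299  0.078 ]
top [249.  197.1] [13.9 14.2] [0.5473 0.029  0.078 ]
top [ 0.49952307 -0.02157811 -0.27189685] -15.578541921143318 0.0005428183180879488
side [282.5 201.5] [13.  10.3] [0.4839 0.0497 0.078 ]
side [265.7 194.1] [13.  10.3] [0.5462 0.0325 0.078 ]
side [291.  189.5] [13.   9.8] [ 0.4679 -0.01    0.078 ]
side [274.6 182.8] [12.5  9.8] [ 0.5292 -0.0255  0.078 ]
side [299.4 178.2] [12.5  9.8] [ 0.4508 -0.069   0.078 ]
side [283.2 171.5] [13.   9.3] [ 0.5126 -0.0859  0.078 ]
side [ 0.49841469 -0.01801362 -0.27050508] -15.498799692628081 0.0010282809219644938
[[ 0.936  0.353 -0.   ]
 [ 0.353 -0.936 -0.   ]
 [-0.     0.    -1.   ]]
```

Call:
move_arm([
  {"tx":0.0345,"ty":-0.0322},
  {"tx":0.0345,"ty":-0.0322},
  {"tx":0.0345,"ty":-0.0322},
  {"tx":0.0345,"ty":-0.0322},
  {"tx":0.0345,"ty":-0.0322},
  {"tx":0.0345,"ty":-0.0322},
  {"tx":0.0345,"ty":-0.0322},
  {"tx":0.0345,"ty":-0.0322},
  {"tx":0.0345,"ty":-0.0322},
  {"tx":0.0345,"ty":-0.0322},
  {"tx":0.0345,"ty":-0.0322},
  {"tx":0.0345,"ty":-0.0322},
], gripper=1)

```text
invalid input
```

Call:
move_arm([
  {"twist":0.0804},
  {"twist":0.0804},
  {"twist":0.0804},
  {"twist":0.0804},
  {"twist":0.0804},
  {},
  {},
])

```text
invalid input
```

```bash
cat > st.py <<'E'
from fit import *
o=arm.observe();M=R.from_rotvec(o["ee_rot"]).as_matrix();p=o["position"]
print(o["clock"],p.round(4),"yaw",np.degrees(np.arctan2(M[1,0],M[0,0])).round(2),"tilt",M[2].round(4),o["force"].round(2),o["width"].round(3))
E
python3 - <<'E'
from st import *
im=arm.get_image("wrist")
cv2.imwrite("pics/c.png",cv2.cvtColor(im,cv2.COLOR_RGB2BGR))
c=arm.calibration("wrist")
print(proj("wrist",p),np.array(c["T"]).round(3))
hsv=cv2.cvtColor(im,cv2.COLOR_RGB2HSV)
m=cv2.inRange(hsv,(18,110,120),(35,255,255));m=cv2.morphologyEx(m,cv2.MORPH_CLOSE,np.ones((5,5)))
for k in cv2.findContours(m,cv2.RETR_EXTERNAL,cv2.CHAIN_APPROX_NONE)[0]:
    r=cv2.minAreaRect(k)
    if r[1][0]*r[1][1]>200: print(np.round(r[0],1),np.round(r[1],1),ray("wrist",[(r[0][0]+.5)/512,(r[0][1]+.5)/384],.078).round(4))
E
```

```text
Traceback (most recent call last):
  File "st.py", line 3, in <module>
    print(o["clock"],p.round(4),"yaw",np.degrees(np.arctan2(M[1,0],M[0,0])).round(2),"tilt",M[2].round(4),o["force"].round(2),o["width"].round(3))
                                                                                                                              ^^^^^^^^^^^^^^^^
AttributeError: 'float' object has no attribute 'round'
```

The top picture shows the chest turned about -15°, with its tiles near (380–450, 308–358) in the 800 px view. The bell is at (337, 298), the dog at (410, 245), the magnifier at (465, 280), the snuff box at (400, 403) and the candlestick at (612, 372). The side picture agrees. Both moves were refused, so I'll retry with every row complete.

Call:
move_arm([
  {"tx":0.0345,"ty":-0.0322,"tz":0,"twist":0},
  {"tx":0.0345,"ty":-0.0322,"tz":0,"twist":0},
  {"tx":0.0345,"ty":-0.0322,"tz":0,"twist":0},
  {"tx":0.0345,"ty":-0.0322,"tz":0,"twist":0},
  {"tx":0.0345,"ty":-0.0322,"tz":0,"twist":0},
  {"tx":0.0345,"ty":-0.0322,"tz":0,"twist":0},
  {"tx":0.0345,"ty":-0.0322,"tz":0,"twist":0},
  {"tx":0.0345,"ty":-0.0322,"tz":0,"twist":0},
  {"tx":0.0345,"ty":-0.0322,"tz":0,"twist":0},
  {"tx":0.0345,"ty":-0.0322,"tz":0,"twist":0},
  {"tx":0.0345,"ty":-0.0322,"tz":0,"twist":0},
  {"tx":0.0345,"ty":-0.0322,"tz":0,"twist":0},
], gripper=1)

```text
clock: 2.2
position: [0.4723, -0.0754, 0.2271]
ee_rot: [3.09, 0.563, 0.001]
force: [2.2, -0.3, 0.1]
width: 0.022
gripper_force: 0.0
```

Call:
move_arm([
  {"tx":0,"ty":0,"tz":0,"twist":0.0804},
  {"tx":0,"ty":0,"tz":0,"twist":0.0804},
  {"tx":0,"ty":0,"tz":0,"twist":0.0804},
  {"tx":0,"ty":0,"tz":0,"twist":0.0804},
  {"tx":0,"ty":0,"tz":0,"twist":0.0804},
  {"tx":0,"ty":0,"tz":0,"twist":0},
  {"tx":0,"ty":0,"tz":0,"twist":0},
])

```text
clock: 2.9
position: [0.4716, -0.0771, 0.2268]
ee_rot: [3.114, -0.418, 0.0]
force: [0.6, 0.2, -1.2]
width: 0.006
gripper_force: 0.0
```

```bash
sed -i 's/o\["width"\].round(3)/o["width"]/' st.py
python3 - <<'E'
from st import *
im=arm.get_image("wrist")
cv2.imwrite("pics/c.png",cv2.cvtColor(im,cv2.COLOR_RGB2BGR))
c=arm.calibration("wrist")
print(proj("wrist",p),np.array(c["T"]).round(3))
hsv=cv2.cvtColor(im,cv2.COLOR_RGB2HSV)
m=cv2.inRange(hsv,(18,110,120),(35,255,255));m=cv2.morphologyEx(m,cv2.MORPH_CLOSE,np.ones((5,5)))
for k in cv2.findContours(m,cv2.RETR_EXTERNAL,cv2.CHAIN_APPROX_NONE)[0]:
    r=cv2.minAreaRect(k)
    if r[1][0]*r[1][1]>200: print(np.round(r[0],1),np.round(r[1],1),round(r[2],1),ray("wrist",[(r[0][0]+.5)/512,(r[0][1]+.5)/384],.078).round(4))
E
```

```text
2.9 [ 0.4716 -0.0771  0.2268] yaw -15.29 tilt [ 1.e-04  1.e-04 -1.e+00] [ 0.64  0.16 -1.23] 0.006263389243987931
[250.91067326 233.00803877] [[-0.264 -0.929 -0.261  0.541]
 [-0.964  0.254  0.073 -0.097]
 [-0.001  0.271 -0.963  0.385]
 [ 0.     0.     0.     1.   ]]
[252. 193.] [36. 38.] 90.0 [ 0.4525 -0.0733  0.078 ]
[196.5 193. ] [36. 39.] 90.0 [ 0.4691 -0.0126  0.078 ]
[141.5 193. ] [36. 41.] 90.0 [0.4855 0.0475 0.078 ]
[251.5 136. ] [42. 41.] 90.0 [ 0.5142 -0.0896  0.078 ]
[193.5 135.5] [41. 41.] 90.0 [ 0.5311 -0.0298  0.078 ]
[135.  135.5] [41. 44.] 90.0 [0.5477 0.0308 0.078 ]
[499. 123.] [60. 24.] 90.0 [ 0.4581 -0.3458  0.078 ]
```

View pics/c.png

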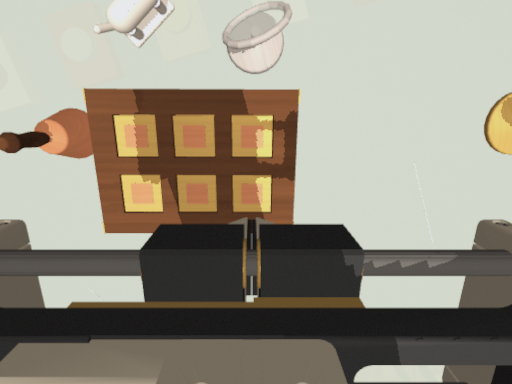

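The wrist picture shows all six tiles: columns about 140/195/252, rows 136 and 193. The shut fingers are at column 251. The wrist and top views agree to about 1 mm.

Call:
move_arm([
  {"tx":-0.02,"ty":0.0013,"tz":0.03,"twist":0},
  {"tx":0,"ty":0,"tz":0.04,"twist":0},
  {"tx":0,"ty":0,"tz":0.04,"twist":0},
  {"tx":0,"ty":0,"tz":0.026,"twist":0},
  {"tx":0,"ty":0,"tz":0,"twist":0},
  {"tx":0,"ty":0,"tz":0,"twist":0},
])

```text
clock: 3.55
position: [0.4522, -0.073, 0.0912]
ee_rot: [-3.113, 0.422, 0.001]
force: [0.2, 0.5, -0.3]
width: 0.005
gripper_force: 0.0
```

Call:
move_arm([
  {"tx":0,"ty":0,"tz":0.006,"twist":0},
  {"tx":0,"ty":0,"tz":0.004,"twist":0},
  {"tx":0,"ty":0,"tz":0.002,"twist":0},
  {"tx":0,"ty":0,"tz":0.001,"twist":0},
  {"tx":0,"ty":0,"tz":0.001,"twist":0},
  {"tx":0,"ty":0,"tz":0,"twist":0},
])

```text
clock: 4.15
position: [0.4522, -0.0731, 0.0782]
ee_rot: [3.112, -0.424, 0.002]
force: [-6.4, 0.1, 20.9]
width: 0.007
gripper_force: 10.7
```

Call:
move_arm([
  {"tx":0,"ty":0,"tz":-0.012,"twist":0},
  {"tx":0,"ty":-0.031,"tz":0,"twist":0},
  {"tx":0,"ty":-0.031,"tz":0,"twist":0},
  {"tx":0,"ty":0,"tz":0,"twist":0},
  {"tx":0,"ty":0,"tz":0.006,"twist":0},
  {"tx":0,"ty":0,"tz":0.003,"twist":0},
  {"tx":0,"ty":0,"tz":0.002,"twist":0},
  {"tx":0,"ty":0,"tz":0.001,"twist":0},
  {"tx":0,"ty":0,"tz":0,"twist":0},
])

```text
clock: 5.05
position: [0.468, -0.0144, 0.0781]
ee_rot: [3.111, -0.427, -0.0]
force: [-10.3, 0.6, 30.4]
width: 0.005
gripper_force: 15.4
```

Call:
move_arm([
  {"tx":0,"ty":0,"tz":-0.012,"twist":0},
  {"tx":0,"ty":-0.032,"tz":0,"twist":0},
  {"tx":0,"ty":-0.0315,"tz":0,"twist":0},
  {"tx":0,"ty":0,"tz":0,"twist":0},
  {"tx":0,"ty":0,"tz":0.006,"twist":0},
  {"tx":0,"ty":0,"tz":0.003,"twist":0},
  {"tx":0,"ty":0,"tz":0.0015,"twist":0},
  {"tx":0,"ty":0,"tz":0.001,"twist":0},
  {"tx":0,"ty":0,"tz":0,"twist":0},
])

```text
clock: 5.95
position: [0.4854, 0.0472, 0.077]
ee_rot: [3.112, -0.426, -0.001]
force: [-1.1, 0.4, -0.2]
width: 0.004
gripper_force: 0.0
```

Call:
move_arm([
  {"tx":0,"ty":0,"tz":0.001,"twist":0},
  {"tx":0,"ty":0,"tz":0.001,"twist":0},
  {"tx":0,"ty":0,"tz":0.001,"twist":0},
  {"tx":0,"ty":0,"tz":0,"twist":0},
])

```text
clock: 6.35
position: [0.4856, 0.0479, 0.0741]
ee_rot: [-3.113, 0.424, -0.0]
force: [0.0, -0.0, 0.2]
width: 0.001
gripper_force: 0.0
```

Call:
move_arm([
  {"tx":0,"ty":0,"tz":0.001,"twist":0},
  {"tx":0,"ty":0,"tz":0.001,"twist":0},
  {"tx":0,"ty":0,"tz":0.0005,"twist":0},
  {"tx":0,"ty":0,"tz":0,"twist":0},
])

```text
clock: 6.75
position: [0.4858, 0.048, 0.0723]
ee_rot: [-3.113, 0.424, -0.001]
force: [-2.7, -1.2, 11.8]
width: 0.005
gripper_force: 5.5
```

```bash
python3 - <<'E'
from st import *
im=arm.get_image("wrist")
cv2.imwrite("pics/d.png",cv2.cvtColor(im,cv2.COLOR_RGB2BGR))
E
```

```text
6.75 [0.4858 0.048  0.0723] yaw -15.51 tilt [ 6.e-04 -1.e-04 -1.e+00] [-2.7  -1.21 11.79] 0.0049019498907255455
```

View pics/d.png

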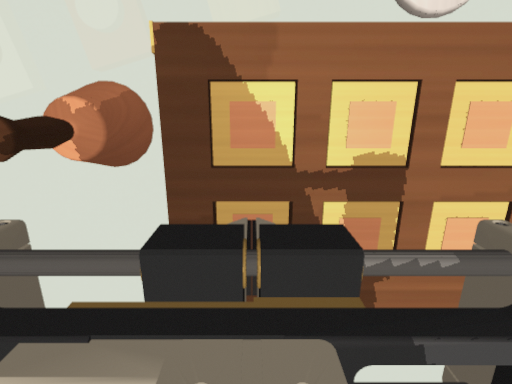

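The fingertips sit inside the well at (252, 225), with the bell clear on the left at (100, 125). The tile is against its stop: z is 0.0723 at 12 N. Now I'll lift clear.

Call:
move_arm([
  {"tx":0,"ty":0,"tz":-0.01,"twist":0},
  {"tx":0,"ty":0,"tz":-0.03,"twist":0},
  {"tx":0,"ty":0,"tz":-0.04,"twist":0},
  {"tx":0,"ty":0,"tz":-0.04,"twist":0},
  {"tx":-0.04,"ty":0,"tz":-0.03,"twist":0},
  {"tx":-0.04,"ty":0,"tz":0,"twist":0},
  {"tx":0,"ty":0,"tz":0,"twist":0},
  {"tx":0,"ty":0,"tz":0,"twist":0},
])

```text
clock: 7.6
position: [0.4081, 0.0695, 0.2223]
ee_rot: [-3.113, 0.422, -0.002]
force: [0.5, -0.7, 0.3]
width: -0.001
gripper_force: 0.0
```

```bash
python3 - <<'E'
from st import *
im=arm.get_image("wrist");s=arm.get_image("side");t=arm.get_image("top")
f=lambda a:cv2.resize(a[120:264,190:382],(400,300))
v=np.vstack([np.hstack([f(s),f(t)]),np.hstack([cv2.resize(im,(400,300)),np.zeros((300,400,3),np.uint8)])])
cv2.imwrite("pics/e.png",cv2.cvtColor(v,cv2.COLOR_RGB2BGR))
for c in("top","side","wrist"):
    for r in arm.place_of(c,"drawer_front")[:1]: 
        w=ray(c,r["point"],.037);q=R.from_euler("z",-.271).as_matrix().T@(w-[.4995,-.021,0]);print(c,r["conf"],q.round(4))
E
```

```text
7.6 [0.4081 0.0695 0.2223] yaw -15.44 tilt [ 1.3e-03 -2.0e-04 -1.0e+00] [ 0.54 -0.73  0.33] -0.000539407889184198
top 0.59 [-0.0132 -0.1457  0.037 ]
wrist 0.61 [-0.0021 -0.1353  0.037 ]
```

View pics/e.png

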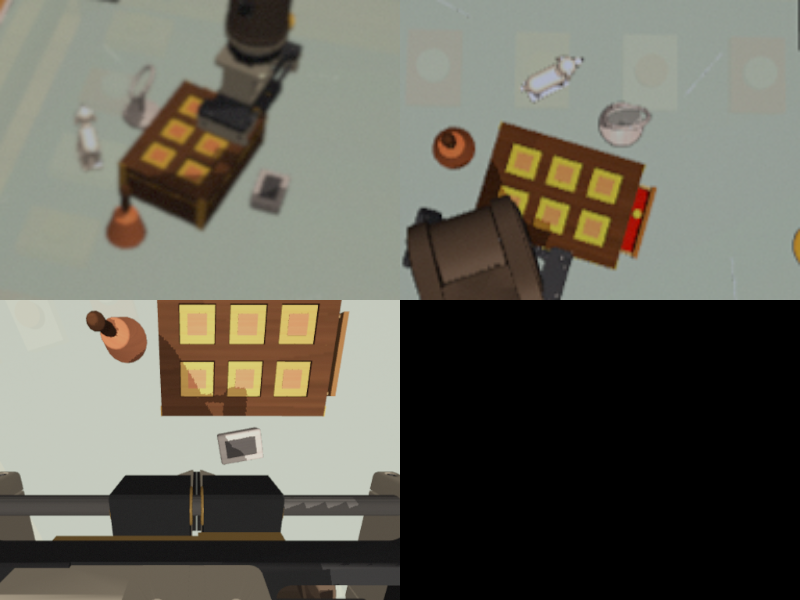

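The top view shows the drawer out, with its red tray and pale front at about (640, 220). The front measures about -0.14 m, as expected for 30 mm out. Everything around the chest is undisturbed.

```bash
python3 -c "
from cell import arm
print(arm.sign_off())"
```

```text
the job is handed in; nothing more can be done
None
```

I found the catch tile (near row, left end of the chest) and pressed it fully home, about 6 mm; the drawer stands about 30 mm out, the arm is clear, the things around the chest look unmoved in the pictures, and the job is handed in.

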